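Erect a presentation tray and pack the watch case

TASK

On the jeweller's bench, fold up the three creased walls of the cardboard tray so that each stands upright, like the back wall that already stands. Then gently set the tall black watch case upright on the tray's floor, its long side along the tray's long side, leaving all walls upright. Leave the low square case, the loupe and the burnisher where they are.

Things in the scene. Friction and masses are not known exactly. Their poses are not given: they have to be found in the camera images.
- tray: Cardboard tray blank on a wooden forming board, fixed to the bench. Origin: centre of the underside, on the bench; x towards its back wall, y along its long side to the left wall, z up. Floor 100 (x) by 140 mm (y), top 20 mm above the bench; the board below is 84 by 124 by 16 mm. Back wall (+x) fixed upright, 4 mm thick, 45 mm tall. The other three walls fold; when up, the inside is 100 x 140 x 45 mm.
- wall_left (a joint): Left (+y) wall of the tray: 4 mm board, 45 mm tall (hinge to free edge), 100 mm wide, creased along the floor edge (left short; tray frame: y = +70 mm, z +20 mm). 0 = folded out flat, 1.57 = upright, to 1.95 = leaning inwards. Starts at 0.6 to 1.0. Stiff crease: it stays where left and moves with about 1 N at the free edge, pushed up and inwards on its outer face or edge.
- wall_right (a joint): Right (-y) wall of the tray: 4 mm board, 45 mm tall (hinge to free edge), 100 mm wide, creased along the floor edge (right short; tray frame: y = -70 mm, z +20 mm). 0 = folded out flat, 1.57 = upright, to 1.95 = leaning inwards. Starts at 0.6 to 1.0. Stiff crease: it stays where left and moves with about 1 N at the free edge, pushed up and inwards on its outer face or edge.
- wall_front (a joint): Front (-x) wall of the tray: 4 mm board, 45 mm tall (hinge to free edge), 140 mm wide, creased along the floor edge (front long; tray frame: x = -50 mm, z +20 mm). 0 = folded out flat, 1.57 = upright, to 1.95 = leaning inwards. Starts at 0.6 to 1.0. Stiff crease: it stays where left and moves with about 1 N at the free edge, pushed up and inwards on its outer face or edge.
- wall_left_edge (a point): Middle of the free (upper) edge of the left wall, on its outer face (45 mm from the hinge line, 4 mm out from the inner face); the panel is 100 mm wide along this edge. At 1.57 it stands 65 mm above the bench.
- wall_right_edge (a point): Middle of the free (upper) edge of the right wall, on its outer face (45 mm from the hinge line, 4 mm out from the inner face); the panel is 100 mm wide along this edge. At 1.57 it stands 65 mm above the bench.
- wall_front_edge (a point): Middle of the free (upper) edge of the front wall, on its outer face (45 mm from the hinge line, 4 mm out from the inner face); the panel is 140 mm wide along this edge. At 1.57 it stands 65 mm above the bench.
- watch_case_center (a point): Centre (40 mm above its underside) of the loose, closed black watch case with brass seam and clasp: 56 mm (x) by 100 mm (y) by 80 mm tall (z, up), about 0.25 kg. It stands on the bench left or right of the tray. Its lid does not open. Standing in the tray, this point is 60 mm above the bench.
- earring_case_center (a point): Bystander: centre (19 mm above its underside) of a low square black case, 64 by 64 by 38 mm, on the other side of the tray from the watch case.
- loupe: Bystander: steel and black loupe, 36 by 75 by 36 mm, lying beyond the tray; origin at the centre of its underside.
- burnisher_grip (a point): Bystander: burnisher with a light wooden handle, 190 mm long, lying beyond the tray; this point is in its handle.
- watch_case: The same watch case: centre of its underside; axes as at its centre.
Mind the look-alikes: they are no part of the job. Leave any purple or red look-alike of the watch_case alone.

How it is judged:
By the outcome, as a careful person would: the job done as asked, in the order asked, and still so for the second after the job is handed in, with the robot touching nothing.
It also fails if it takes over 70 s, if anything falls off the work surface, if the arm or the gripper's body presses on something with over 40 N, if the wrist force passes 120 N, or if a joint passes its speed limit or range.

ROBOT

A 6-joint arm with a two-finger parallel gripper is mounted at the origin on the work surface. World frame = base frame: x ahead of the robot, y to its left, z up, the work surface at z = 0. Lengths are in mm, angles in rad, forces in N, time in s.
With the tool pointing down it reaches from about 275 to 825 mm from the base axis. Payload 5.2 kg.
Tool frame: the origin (TCP) lies at the very end of the fingers, on their centre line; the grasp point (between the pads) lies 19 mm behind it (env.grasp_offset is the distance from the TCP to the grasp point, in mm); z points along the fingers, y is the line along which they close (so a half turn about z gives the same grasp; the last joint's range is limited). The gripper opens to 93 mm and grips with 3 to 60 N. Pads are 15 mm wide; open, the fingers measure 128 mm over their backs; the gripper's body (75 mm by 188 mm) begins 65 mm behind the grasp point.
Start: joints at [1.042, 0.259, 1.535, -0, 1.348, -0.203], TCP at [176.015, 521.079, 218.653] pointing down, gripper open.
Joint ranges: [-3.14, 3.14], [-0.91, 2.08], [0.19, 2.58], [-1.22, 4.36], [0.22, 2.71], [-3.12, 3.12]. Speed limits (rad/s): [2.57, 2.57, 3.14, 3.14, 3.14, 3.14].

INTERFACE

Orientations are given as a unit quaternion [w, x, y, z].
In Python, from rig import env, vision gives the robot as it stands.
- The arm moves only by the tool step_arm, never from a script. Its argument "increments" is a list that holds one entry, the list of rows, each a list of 4 numbers: the shift along the tool's x, y, z in m, then the turn about the tool's z in degrees. In form: [[[x, y, z, yaw], ...]]. A call has 1 to 10 rows; each row shifts and turns the commanded pose from where the row before left it, along the tool's axes as they then stand; what a row does not reach is not made up. A row lasts 1/8 s, in which the tool goes at most 62.5 mm and 10.7 degrees, less where a joint would pass 70% of its speed; a pose out of reach is approached as far as the arm can. A call with a gripper value outside its range is refused whole. "claw" is the finger opening in m, from 0 to 0.093, set as the call begins (left out, the last holds). The fingers move at their own pace and stop on an object; "squeeze" is the grip in N (left out, the last holds). Time passes only in rows, so rows that do not move let the fingers close. It gives the time, the measured TCP pose, the force, the opening and the grip force at its end, in the units of the state.
- env.observe(): the state, without advancing time (a new reading comes with each control period).
- vision.get_image(name): name is "scene" or "top" or "wrist"; returns a dict with "img" (420x560x3 uint8, blue, green, red), "fx", "fy", "cx", "cy" (pixels), "dist_coeffs" ([k1, k2, p1, p2, k3] as OpenCV has them; the pictures are not rectified), "rvec" (rotation vector, rad) and "tvec" (3), from world to camera coordinates, as OpenCV has them. Camera axes: x right, y down, z forward; pixel columns grow to the right and rows downward; lengths in mm; the calibration is good to about 2 mm. A picture is of the moment at which its call begins. There is no depth.
- env.finish_job(): hands the job in; it is judged then, once.
The state is a dict: "t": time; "q": joint angles; "qvel": joint speeds; "effort": joint torques, N m; "eef_pos": TCP position; "orientation": TCP orientation; "force": force on the tool from outside, world axes, zero at the start; "wrist_torque": the same for the moment, N m; "finger_gap": opening from 0.0 (shut) to 1.0 (fully open); "gripper_force": force on a finger pad.
Only numpy, scipy, OpenCV 4.12 (cv2) and the standard library are available. Lean on these libraries where they do the work, as an engineer would, in place of code of your own. Each camera call takes 0.05 s, during which the arm holds its last target. There are 200 camera calls.

## Working session

There is one attempt and no reset: what is moved stays moved. The work goes in short steps, Python scripts to look and compute and a tool call to move; the robot and the scene stay as the last step left them, time stands still between calls to the robot, and variables do not carry over. Pictures are saved under pics/ and viewed, at most 10 in all, crops included, and the job is handed in when it is done.

Besides the shell and the picture viewer there is one more tool, called after "Request:" as a command line: name --argument value ..., lists and objects as JSON in quotes. step_arm: Moves the arm, as the interface text tells. Its arguments: {"type":"object","properties":{"increments":{"type":"array","items":{"type":"array","items":{"type":"array","items":{"type":"number"}}}},"claw":{"type":"number"},"squeeze":{"type":"number"}},"required":["increments"]}

```bash
ls; mkdir -p pics; python3 - <<'E'
from rig import env, vision
import cv2,numpy as np
s=env.observe();print(s['eef_pos'],s['orientation'],s['t'])
for n in ['scene','top']:
    d=vision.get_image(n);cv2.imwrite(f'pics/{n}0.png',d['img']);
    R=cv2.Rodrigues(np.array(d['rvec']))[0];print(n,(-R.T@np.array(d['tvec']).ravel()),d['fx'],R[2])
E
```

```text
pics
[175.74123518 520.59406844 217.83008906] [-3.08776104e-04  1.62170669e-01  9.86762314e-01 -8.44992837e-04] 0.0
scene [1030.47953911 -786.09047448 1080.16517516] 523.0810513383956 [-0.35700936  0.55857513 -0.74869095]
top [ 494.91989038  -65.06572154 1017.26798111] 404.0937683077577 [ 0.06870705  0.01701141 -0.99749183]
```

View pics/top0.png

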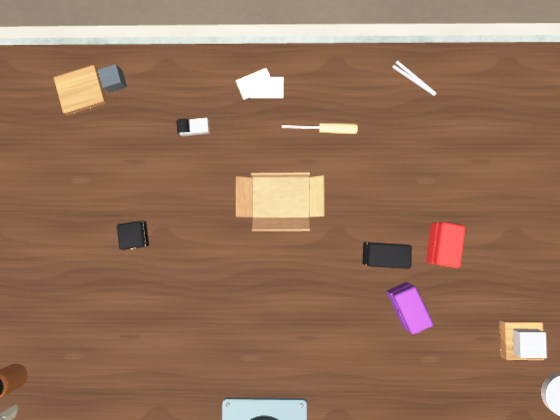

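View pics/scene0.png

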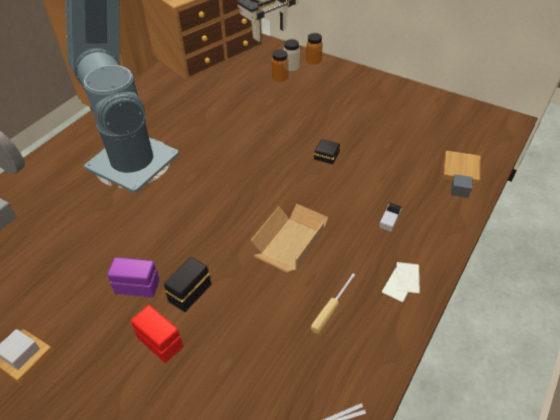

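The top view shows the tray at about (281,200), with its floor spanning columns 252–310 and its back wall at the top. The black watch case is at (388,255), right of the tray, with red and purple look-alikes beside it. The earring case is at (132,235).

```bash
cat > h.py <<'E'
from rig import env, vision
import cv2,numpy as np
def ray(d,uv,z):
    K=np.array([[d['fx'],0,d['cx']],[0,d['fy'],d['cy']],[0,0,1.]])
    p=cv2.undistortPoints(np.array(uv,float).reshape(-1,1,2),K,np.array(d['dist_coeffs'],float))[:,0]
    R=cv2.Rodrigues(np.array(d['rvec'],float))[0];c=-R.T@np.array(d['tvec'],float).ravel()
    r=np.c_[p,np.ones(len(p))]@R
    return c+r*((z-c[2])/r[:,2])[:,None]
def proj(d,P):
    K=np.array([[d['fx'],0,d['cx']],[0,d['fy'],d['cy']],[0,0,1.]])
    return cv2.projectPoints(np.array(P,float).reshape(-1,1,3),np.array(d['rvec'],float),np.array(d['tvec'],float),K,np.array(d['dist_coeffs'],float))[0][:,0]
E
python3 - <<'E'
from h import *
d=vision.get_image('top');im=d['img']
m=(im.max(2)<45).astype('uint8')
for name,(x0,y0,x1,y1) in dict(watch=(355,235,420,275),ear=(110,215,155,255)).items():
    mm=np.zeros_like(m);mm[y0:y1,x0:x1]=m[y0:y1,x0:x1]
    c=max(cv2.findContours(mm,0,2)[0],key=cv2.contourArea);r=cv2.minAreaRect(c);b=cv2.boxPoints(r)
    print(name,r,'\n',b,'\n',ray(d,b,80 if name=='watch' else 38).round(1))
a=cv2.resize(im[160:245,225:335],None,fx=5,fy=5,interpolation=cv2.INTER_CUBIC)
b=cv2.resize(im[230:280,350:430],None,fx=5,fy=5,interpolation=cv2.INTER_CUBIC)
e=np.zeros((150,550,3),'uint8');e[:,:400]=b[60:210]
cv2.imwrite('pics/crop.png',np.vstack([a,e]))
E
```

```text
watch ((365.8207702636719, 252.37734985351562), (8.653715133666992, 21.977689743041992), 15.945395469665527) 
 [[358.64154 261.7547 ]
 [364.67926 240.62263]
 [373.      243.     ]
 [366.96228 264.13208]] 
 [[ 438.1 -220.3   80. ]
 [ 486.6 -234.7   80. ]
 [ 481.2 -253.7   80. ]
 [ 432.8 -239.3   80. ]]
ear ((145.64505004882812, 233.48292541503906), (23.1929874420166, 1.9863011837005615), 83.2901611328125) 
 [[143.30376 222.08191]
 [145.27644 221.84982]
 [147.98634 244.88394]
 [146.01366 245.11603]] 
 [[529.6 295.6  38. ]
 [530.2 290.7  38. ]
 [474.2 282.6  38. ]
 [473.6 287.4  38. ]]
```

View pics/crop.png

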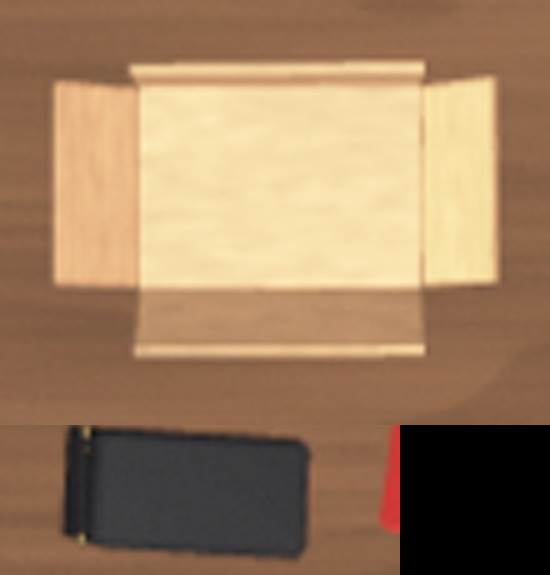

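The crop shows the floor corners at crop pixels (139,84), (422,83), (423,288) and (139,288). The free edges are at x≈53 (left), x≈497 (right) and y≈347–356 (front). The watch lid's corners are at (90,430), (309,440), (303,557) and (84,546).

```bash
python3 - <<'E'
from h import *
d=vision.get_image('top')
f=lambda P:np.array([(225+x/5-.4,160+y/5-.4) for x,y in P])
F=ray(d,f([(139,84),(422,83),(423,288),(139,288)]),20);c=F.mean(0)
print('floor',F.round(1),c,np.linalg.norm(np.roll(F,-1,0)-F,axis=1))
xv=(F[0]+F[1]-F[2]-F[3]);print('yaw x',np.degrees(np.arctan2(xv[1],xv[0])));yv=F[0]+F[3]-F[1]-F[2];yaw=np.arctan2(-yv[0],yv[1]);print('yaw y',np.degrees(yaw))
W=ray(d,np.array([(350+x/5-.4,242+(y-425)/5-.4) for x,y in [(90,430),(309,440),(303,557),(84,546)]]),80)
print('watch',W.round(1),W.mean(0),np.linalg.norm(np.roll(W,-1,0)-W,axis=1),[np.degrees(np.arctan2(-v[0],v[1])) for v in (W[0]-W[1],W[3]-W[2])])
R=np.array([[np.cos(yaw),-np.sin(yaw),0],[np.sin(yaw),np.cos(yaw),0],[0,0,1]])
c0=c*[1,1,0]
for n,px,dr,h in [('left',(53,183),(0,1),70),('right',(497,180),(0,-1),70),('front',(280,347),(-1,0),50)]:
    best=[]
    for a in np.arange(.5,1.3,.02):
        o=h+45*np.cos(a);P=c0+R@np.array([dr[0]*o,dr[1]*o,20+45*np.sin(a)])
        q=proj(d,P)[0];t=f([px])[0];k=1 if n=='front' else 0
        best.append((abs(q[k]-t[k]),round(a,2)))
    print(n,sorted(best)[:3])
E
```

```text
floor [[ 644.7   31.6   20. ]
 [ 645.3 -109.2   20. ]
 [ 543.3 -109.6   20. ]
 [ 543.    30.8   20. ]] [594.05068253 -39.10692588  20.        ] [140.88862316 102.00452803 140.39653793 101.74829154]
yaw x 0.3422430086042415
yaw y 0.17439741991205515
watch [[ 482.  -241.3   80. ]
 [ 477.8 -341.7   80. ]
 [ 424.3 -338.    80. ]
 [ 428.9 -238.    80. ]] [ 453.26887233 -289.77205202   80.        ] [100.50149109  53.56487163 100.13352393  53.20193793] [np.float64(-2.44377318800457), np.float64(-2.646571147800113)]
left [(np.float64(0.26462311952707296), np.float64(0.5)), (np.float64(0.4006573305265988), np.float64(0.52)), (np.float64(0.5438353615564893), np.float64(0.54))]
right [(np.float64(0.04644971420628963), np.float64(0.68)), (np.float64(0.16873112511268573), np.float64(0.7)), (np.float64(0.25512127508937965), np.float64(0.66))]
front [(np.float64(0.0015288233000774198), np.float64(0.82)), (np.float64(0.2799799188268537), np.float64(0.8)), (np.float64(0.28230196455172063), np.float64(0.84))]
```

Request:
step_arm --increments '[[[0,0,0,-9.35],[0,0,0,-9.35],[-0.05,-0.04,0,0],[-0.05,-0.045,0,0],[-0.05,-0.05,0,0],[-0.05,-0.05,0,0],[-0.05,-0.05,0,0],[-0.05,-0.05,0,0],[-0.05,-0.05,0,0],[-0.05,-0.045,0,0]]]' --claw 0 --squeeze 10

```text
t: 1.45
eef_pos: [540.0, 175.9, 218.6]
orientation: [0.0, -0.0, 1.0, 0.0]
force: [0.5, 1.0, -0.2]
finger_gap: 0.01
gripper_force: 0.0
```

Request:
step_arm --increments '[[[-0.025,-0.03,0,0],[-0.025,-0.02,0.04,0],[0,0,0.05,0],[0,0,0.05,0],[0,0,0.04,0],[0,0,0,0]]]'

```text
t: 2.2
eef_pos: [585.9, 127.5, 35.3]
orientation: [-0.004, -0.0, 1.0, -0.0]
force: [-0.1, 0.3, 0.4]
finger_gap: 0.004
gripper_force: 0.0
```

Request:
step_arm --increments '[[[0,-0.01,0.005,0],[0,-0.01,0,0],[0,-0.01,0,0],[0,-0.008,0,0],[0,-0.008,0,0],[0,-0.006,0,0],[0,-0.006,0,0],[0,-0.005,0,0],[0,-0.003,0,0],[0,0,0,0]]]'

```text
t: 3.45
eef_pos: [589.3, 61.6, 34.1]
orientation: [0.001, -0.0, 1.0, -0.0]
force: [0.6, 2.1, 0.8]
finger_gap: 0.006
gripper_force: 0.7
```

```bash
python3 - <<'E'
from h import *
print(env.observe()['eef_pos'],env.observe()['force'])
a=vision.get_image('top')['img'];s=vision.get_image('scene')['img']
A=cv2.resize(a[150:250,215:345],(520,400),interpolation=2);B=cv2.resize(s[170:300,220:350],(400,400),interpolation=2)
cv2.imwrite('pics/p1.png',cv2.resize(np.hstack([A,B]),(800,348)))
E
```

```text
[589.29057151  61.62133302  34.13433572] [0.58605987 2.10257821 0.84769224]
```

View pics/p1.png

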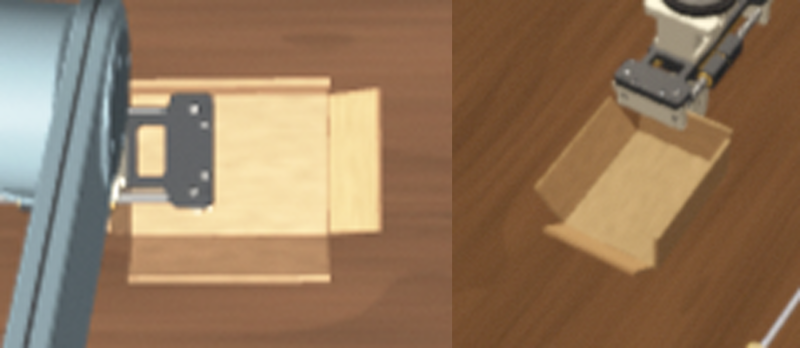

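The left wall is nearly upright against the finger at right panel (670,110). I'll finish the push, back off and check it.

Request:
step_arm --increments '[[[0,-0.003,0,0],[0,-0.003,0,0],[0,-0.002,0,0],[0,0,0,0],[0,0,0,0],[0,0.02,0,0],[0,0.04,0,0],[0,0,-0.05,0],[0,0,-0.05,0],[0,0,-0.03,0]]]'

```text
t: 4.8
eef_pos: [589.6, 115.4, 166.5]
orientation: [0.002, -0.001, 1.0, 0.0]
force: [0.1, 0.7, 0.1]
finger_gap: 0.007
gripper_force: 0.0
```

Request:
step_arm --increments '[[[0,-0.045,0,0],[0,-0.05,0,0],[0,-0.05,0,0],[0,-0.05,0,0],[0,-0.05,0,0],[0,-0.05,0,0],[0,-0.02,0.04,0],[0,0,0.05,0],[0,0,0.04,0],[0,0,0,0]]]'

```text
t: 6.05
eef_pos: [586.8, -198.8, 30.3]
orientation: [-0.003, -0.001, 1.0, 0.002]
force: [0.3, 0.7, -0.3]
finger_gap: 0.004
gripper_force: 0.0
```

```bash
python3 - <<'E'
from h import *
print(env.observe()['eef_pos'])
a=vision.get_image('top')['img'];s=vision.get_image('scene')['img']
A=cv2.resize(a[150:250,215:345],(520,400),interpolation=2);B=cv2.resize(s[170:300,220:350],(400,400),interpolation=2)
cv2.imwrite('pics/p2.png',cv2.resize(np.hstack([A,B]),(800,348)))
E
```

```text
[ 586.84503512 -198.77428151   30.26837528]
```

View pics/p2.png

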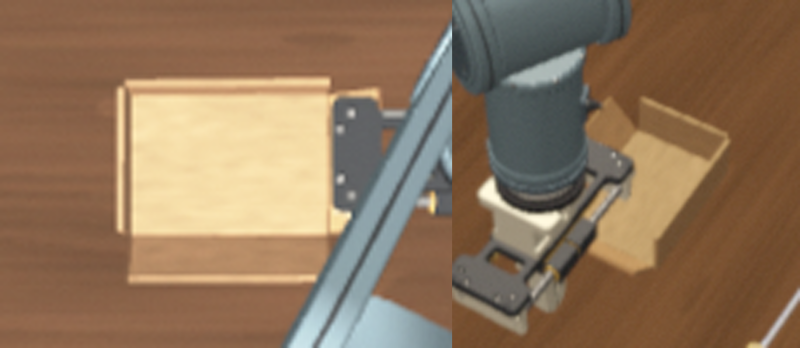

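The left wall's rim now spans columns 117–126 of the left panel, which looks close to upright. I'll compute its angle from the rim and push the right wall.

```bash
python3 - <<'E'
from h import *
d=vision.get_image('top');k=3.478
print(ray(d,[[215+x/k-.4,150+160/k-.4] for x in (117,126)],65).round(1), ray(d,[[215+130/k-.4,150+160/k-.4]],20).round(1))
E
```

```text
[[592.   36.8  65. ]
 [592.   30.6  65. ]] [[596.6  32.3  20. ]]
```

Request:
step_arm --increments '[[[0,0.015,0,0],[0,0.015,0,0],[0,0.01,0,0],[0,0.01,0,0],[0,0.008,0,0],[0,0.006,0,0],[0,0.003,0,0],[0,0,0,0]]]'

```text
t: 7.2
eef_pos: [588.6, -133.4, 33.2]
orientation: [-0.001, -0.001, 1.0, 0.0]
force: [0.8, 0.5, -0.5]
finger_gap: 0.005
gripper_force: 0.0
```

Request:
step_arm --increments '[[[0,0.002,0,0],[0,0,0,0],[0,-0.02,0,0],[0,-0.04,0,0],[0,0,-0.05,0],[0,0,-0.05,0],[0,0,-0.03,0],[0.05,0.03,0,0],[0.05,0.04,0,0],[0.03,0.04,0,0]]]'

```text
t: 8.45
eef_pos: [458.2, -83.5, 163.6]
orientation: [-0.0, 0.001, 1.0, 0.0]
force: [1.5, 0.1, 0.3]
finger_gap: 0.004
gripper_force: 0.0
```

```bash
python3 - <<'E'
from h import *
print(env.observe()['eef_pos'])
a=vision.get_image('top')['img'];s=vision.get_image('scene')['img']
A=cv2.resize(a[150:250,215:345],(520,400),interpolation=2);B=cv2.resize(s[170:300,220:350],(400,400),interpolation=2)
cv2.imwrite('pics/p3.png',cv2.resize(np.hstack([A,B]),(800,348)))
E
```

```text
[458.17911824 -83.46839521 163.6063589 ]
```

View pics/p3.png

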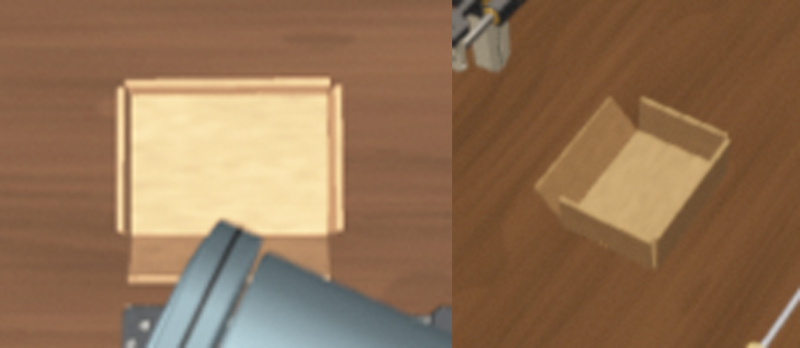

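The right wall's rim spans columns 332–343 and looks upright. Next is the front wall.

```bash
python3 - <<'E'
from h import *
d=vision.get_image('top');k=3.478
print(ray(d,[[215+x/k-.4,150+160/k-.4] for x in (332,343)],65).round(1), ray(d,[[215+328/k-.4,150+160/k-.4]],20).round(1))
E
```

```text
[[ 592.2 -109.7   65. ]
 [ 592.2 -117.2   65. ]] [[ 596.8 -109.    20. ]]
```

Request:
step_arm --increments '[[[-0.01,0.045,0,0],[-0.01,0,0.03,0],[0,0,0.05,0],[0,0,0.05,0],[-0.005,0,0,0],[-0.01,0,0,0],[-0.01,0,0,0],[-0.01,0,0,0],[-0.008,0,0,0],[0,0,0,0]]]'

```text
t: 9.85
eef_pos: [525.1, -38.6, 34.6]
orientation: [0.002, -0.0, 1.0, -0.0]
force: [-0.1, -0.2, -0.1]
finger_gap: 0.005
gripper_force: 0.0
```

Request:
step_arm --increments '[[[-0.003,0,0,0],[0,0,0,0],[0.01,0,0,0],[0.04,0,0,0],[0.04,0,-0.03,0],[0.04,0,-0.05,0],[0.04,-0.05,-0.05,0],[0.04,-0.05,0,0],[0,-0.05,0,0]]]'

```text
t: 10.98
eef_pos: [324.8, -175.6, 151.4]
orientation: [0.0, -0.0, 1.0, -0.0]
force: [1.7, -0.5, 0.6]
finger_gap: 0.0
gripper_force: 0.0
```

```bash
python3 - <<'E'
from h import *
print(env.observe()['eef_pos'])
d=vision.get_image('top');a=d['img'];s=vision.get_image('scene')['img']
A=cv2.resize(a[150:250,215:345],(520,400),interpolation=2);B=cv2.resize(s[170:300,220:350],(400,400),interpolation=2)
cv2.imwrite('pics/p4.png',cv2.resize(np.hstack([A,B]),(800,348)))
for x in (528,536,540,544): print(x,(proj(d,[[x,-39,65]])[0]+.4-[215,150])*3.478)
E
```

```text
[ 324.81408419 -175.56957299  151.41135179]
528 [227.74428424 254.17969211]
536 [227.7873649  242.38397418]
540 [227.80889012 236.49118853]
544 [227.83040525 230.60178491]
```

View pics/p4.png

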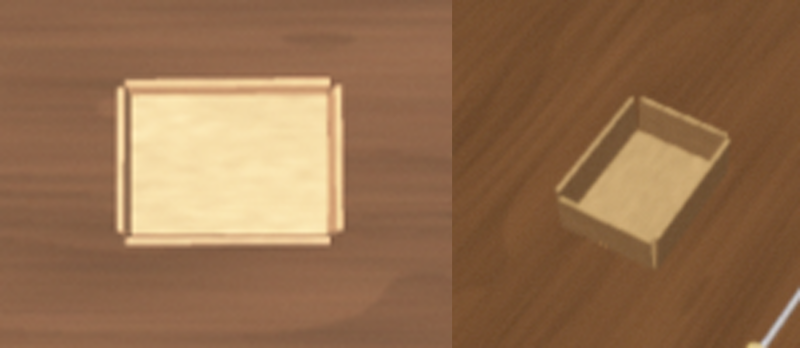

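The tray is folded. The front rim spans rows 235–245 and seems to lean out slightly, so I'll measure the rims more finely.

```bash
python3 - <<'E'
from h import *
d=vision.get_image('top');g=d['img'].astype(float).mean(2)
print('rows 168-182',g[168:182,258:302].mean(1).round()); print('rows 212-224',g[212:225,258:302].mean(1).round())
print('cols 245-256',g[180:210,244:257].mean(0).round());print('cols 306-318',g[180:210,306:318].mean(0).round())
for n,p in dict(back=[646,-39,65],front=[542,-39,65],left=[594,33,65],right=[594,-111,65]).items(): print(n,proj(d,[p])[0].round(2))
E
```

```text
rows 168-182 [109. 109. 111. 109. 147. 199. 192. 161. 159. 195. 212. 213. 212. 212.]
rows 212-224 [215. 214. 214. 214. 216. 179. 190. 196. 137.  99.  99. 100. 100.]
cols 245-256 [106. 107. 107. 107. 144. 212. 172. 109. 144. 213. 214. 214. 214.]
cols 306-318 [214. 215. 210. 180. 164. 185. 209. 153. 106. 106. 106. 106.]
back [280.26 173.05]
front [280.1  216.75]
left [249.84 194.78]
right [310.61 194.85]
```

The rims are still leaning out: front by about 5.5 mm, left by about 2.5 mm and right by about 3 mm. I'll touch up all three, starting with the front.

Request:
step_arm --increments '[[[-0.03,0.05,0,0],[-0.05,0.05,0,0],[-0.05,0.035,0.02,0],[-0.02,0,0.05,0],[-0.02,0,0.045,0],[-0.01,0,0,0],[-0.01,0,0,0],[0,0,0,0]]]'

```text
t: 12.12
eef_pos: [512.0, -47.7, 38.6]
orientation: [0.002, -0.0, 1.0, -0.001]
force: [-0.2, -0.2, 1.2]
finger_gap: 0.007
gripper_force: 0.0
```

Request:
step_arm --increments '[[[-0.01,0.004,0.004,0],[-0.006,0.004,0,0],[-0.003,0,0,0],[-0.002,0,0,0],[0,0,0,0],[0,0,0,0]]]'

```text
t: 12.88
eef_pos: [531.0, -39.3, 32.4]
orientation: [-0.0, -0.0, 1.0, 0.0]
force: [-1.8, 1.0, 0.4]
finger_gap: 0.007
gripper_force: 0.5
```

Request:
step_arm --increments '[[[-0.002,0,0,0],[0,0,0,0],[0.02,0,0,0],[0.02,0,-0.05,0],[0,0,-0.05,0],[0,-0.04,-0.03,0],[-0.03,-0.05,0,0],[-0.05,-0.04,0,0],[-0.02,0,0,0],[0,0,0,0]]]'

```text
t: 14.12
eef_pos: [593.5, -169.2, 161.8]
orientation: [0.001, -0.0, 1.0, -0.0]
force: [-0.6, 0.5, -0.5]
finger_gap: 0.005
gripper_force: 0.0
```

Request:
step_arm --increments '[[[0,0,0.05,0],[0,0,0.05,0],[0,0,0.03,0],[0,0.015,0,0],[0,0.015,0,0],[0,0.006,0,0],[0,0.003,0,0],[0,0,0,0]]]'

```text
t: 15.12
eef_pos: [592.6, -129.3, 33.3]
orientation: [0.001, -0.001, 1.0, -0.0]
force: [-0.2, 0.1, -0.1]
finger_gap: 0.0
gripper_force: 0.0
```

Request:
step_arm --increments '[[[0,-0.02,0,0],[0,-0.01,-0.05,0],[0,0,-0.05,0],[0,0.04,-0.03,0],[0,0.05,0,0],[0,0.05,0,0],[0,0.05,0,0],[0,0.05,0,0],[0,0.01,0,0],[0,0,0,0]]]'

```text
t: 16.38
eef_pos: [592.3, 89.8, 162.3]
orientation: [-0.0, -0.001, 1.0, -0.0]
force: [-0.1, -0.8, -0.8]
finger_gap: 0.004
gripper_force: 0.0
```

Request:
step_arm --increments '[[[0,0,0.05,0],[0,0,0.05,0],[0,0,0.03,0],[0,-0.015,0,0],[0,-0.015,0,0],[0,-0.006,0,0],[0,-0.003,0,0],[0,0,0,0]]]'

```text
t: 17.38
eef_pos: [592.4, 51.4, 33.3]
orientation: [0.001, -0.0, 1.0, -0.0]
force: [-0.6, 0.4, -0.4]
finger_gap: 0.007
gripper_force: 0.0
```

Request:
step_arm --increments '[[[0,0.02,0,0],[0,0.01,-0.05,0],[0,0,-0.05,0],[0,-0.04,-0.05,0],[0.02,-0.05,0,0],[0.02,-0.05,0,0],[0.02,-0.05,0,0],[0.02,-0.05,0,0],[0.02,-0.05,0,0],[0.02,-0.05,0,0]]]' --claw 0.093

```text
t: 18.62
eef_pos: [472.1, -257.3, 181.3]
orientation: [0.0, -0.001, 1.0, 0.0]
force: [0.1, -0.5, 0.2]
finger_gap: 0.988
gripper_force: 0.0
```

```bash
python3 - <<'E'
from h import *
s=env.observe();print(s['q'],s['eef_pos'])
d=vision.get_image('top');g=d['img'].astype(float).mean(2)
print('rows 212-224',g[212:225,258:302].mean(1).round())
print('cols 245-256',g[180:210,244:257].mean(0).round());print('cols 306-318',g[180:210,306:318].mean(0).round())
E
```

```text
[-7.06841819e-01  2.64794211e-01  1.62122443e+00  4.71501427e-04
  1.25555985e+00 -2.27997010e+00] [ 472.1305332  -257.29822837  181.34260976]
rows 212-224 [215. 214. 214. 196. 176. 176. 163. 125.  99.  99.  99. 100. 100.]
cols 245-256 [106. 106. 106. 107. 107. 144. 212. 182. 141. 213. 214. 214. 214.]
cols 306-318 [214. 215. 210. 183. 194. 206. 125. 106. 106. 106. 106. 106.]
```

Request:
step_arm --increments '[[[0,0,0,10],[0,0,0,10],[0,0,0,10],[0,0,0,10],[0,0,0,10],[0,0,0,10],[0,0,0,10],[0,0,0,10],[0,0,0,10],[0,0,0,2.5]]]'

```text
t: 19.92
eef_pos: [472.9, -255.6, 181.2]
orientation: [-0.0, 0.723, 0.691, 0.0]
force: [-0.9, -0.7, 1.0]
finger_gap: 0.996
gripper_force: 0.0
```

```bash
python3 - <<'E'
from h import *
from scipy.spatial.transform import Rotation as Ro
s=env.observe();R=Ro.from_quat(np.roll(s['orientation'],-1)).as_matrix();print(R.round(3),s['eef_pos'])
print('to watch',R.T@(np.array([453.3,-289.8,52])-s['eef_pos']))
d=vision.get_image('top');g=d['img'].astype(float).mean(2)
print('rows 212-224',g[212:225,258:302].mean(1).round())
w=vision.get_image('wrist');cv2.imwrite('pics/w.png',w['img'])
t=[453.3,-289.8];a=np.radians(-2.6);c,s_=np.cos(a),np.sin(a)
print(proj(w,[[t[0]+c*x-s_*y,t[1]+s_*x+c*y,80] for x,y in [(28,50),(28,-50),(-28,-50),(-28,50)]]).round(0))
E
```

```text
[[ 0.044  0.999 -0.   ]
 [ 0.999 -0.044  0.001]
 [ 0.001 -0.    -1.   ]] [ 472.92649877 -255.63780279  181.18421043]
to watch [-35.07650232 -18.06656301 129.16676694]
rows 212-224 [215. 214. 214. 196. 176. 176. 163. 125. 100.  99.  99.  99. 100.]
[[298. 189.]
 [296. 299.]
 [233. 299.]
 [228. 189.]]
```

View pics/w.png

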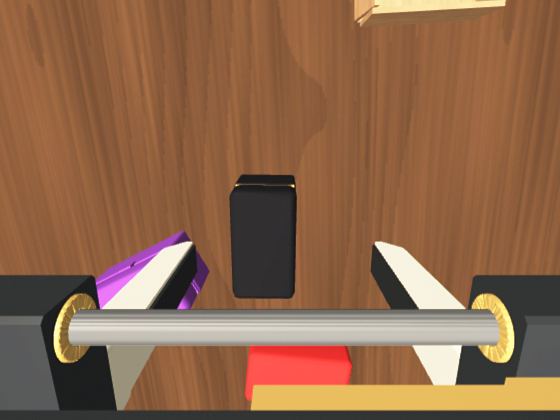

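The wrist view shows the watch case lid at (231,190)–(296,298), matching the predicted corners. The walls now measure upright to within about 1 mm. I'll go and grasp the case.

Request:
step_arm --increments '[[[-0.035,-0.018,0,0],[0,0,0.04,0],[0,0,0.04,0],[0,0,0.03,0],[0,0,0.019,0],[0,0,0,0]]]'

```text
t: 20.78
eef_pos: [452.2, -289.9, 50.8]
orientation: [-0.002, 0.722, 0.692, 0.0]
force: [-0.5, 0.4, 0.0]
finger_gap: 0.999
gripper_force: 0.0
```

Request:
step_arm --increments '[[[0,0,0,0],[0,0,0,0],[0,0,0,0],[0,0,0,0],[0,0,0,0],[0,0,0,0]]]' --claw 0.04 --squeeze 20

```text
t: 21.52
eef_pos: [453.0, -291.9, 52.7]
orientation: [0.001, 0.722, 0.692, 0.0]
force: [0.8, 0.7, 3.7]
finger_gap: 0.598
gripper_force: 20.0
```

Request:
step_arm --increments '[[[0,0,-0.01,0],[0,0,-0.03,0],[0,0,-0.04,0],[0,0,-0.04,0],[0,0,0,-2.7],[0.04,0.025,0,0],[0.05,0.03,0,0],[0.05,0.03,0,0],[0.04,0.02,0,0],[0,0,0,0]]]'

```text
t: 22.78
eef_pos: [557.2, -107.9, 171.9]
orientation: [-0.001, 0.704, 0.71, -0.0]
force: [-0.4, -0.6, -3.6]
finger_gap: 0.596
gripper_force: 20.0
```

```bash
python3 - <<'E'
from h import *
from scipy.spatial.transform import Rotation as Ro
s=env.observe();R=Ro.from_quat(np.roll(s['orientation'],-1)).as_matrix();print(R[:,1].round(3),s['eef_pos'],s['gripper_force'])
print('to tray',R.T@(np.array([594,-39.3,72])-s['eef_pos']))
E
```

```text
[ 1.     0.009 -0.001] [ 557.18105834 -107.89715915  171.85254039] 19.97046858072281
to tray [68.14077995 37.5437561  99.89512009]
```

Request:
step_arm --increments '[[[0.035,0.02,0,0],[0.033,0.0175,0,0],[0,0,0,0],[0,0,0.03,0],[0,0,0.03,0],[0,0,0.02,0],[0,0,0.01,0],[0,0,0.004,0],[0,0,0,0]]]'

```text
t: 23.9
eef_pos: [594.3, -43.5, 78.7]
orientation: [0.0, 0.706, 0.708, 0.0]
force: [-0.5, -0.2, -2.4]
finger_gap: 0.601
gripper_force: 20.0
```

Request:
step_arm --increments '[[[0.003,0,0.0015,0],[0,0,0.0015,0],[0,0,0.0015,0],[0,0,0.001,0],[0,0,0,0]]]'

```text
t: 24.52
eef_pos: [594.2, -40.0, 72.8]
orientation: [0.0, 0.706, 0.709, 0.0]
force: [0.2, 1.3, -1.7]
finger_gap: 0.602
gripper_force: 20.0
```

Request:
step_arm --increments '[[[0,0,0.001,0],[0,0,0.0005,0],[0,0,0,0]]]'

```text
t: 24.9
eef_pos: [594.2, -39.9, 72.7]
orientation: [0.0, 0.706, 0.709, 0.0]
force: [-2.9, 1.1, 7.2]
finger_gap: 0.601
gripper_force: 20.0
```

Request:
step_arm --increments '[[[0,0,0,0],[0,0,0,0],[0,0,0,0],[0,0,0,0],[0,0,-0.01,0],[0,0,-0.03,0],[0,0,-0.05,0],[0,0,-0.05,0],[-0.05,0,-0.02,0],[-0.05,-0.03,0,0]]]' --claw 0.075

```text
t: 26.15
eef_pos: [566.7, -141.6, 234.5]
orientation: [0.003, 0.705, 0.709, 0.001]
force: [1.1, -0.9, -0.1]
finger_gap: 0.811
gripper_force: 0.0
```

Request:
step_arm --increments '[[[-0.05,-0.05,0,0],[-0.05,-0.05,0,0],[-0.05,-0.05,0,0],[-0.04,-0.04,0,0],[0,0,0,0],[0,0,0,0]]]'

```text
t: 26.9
eef_pos: [392.8, -313.4, 231.8]
orientation: [0.0, 0.706, 0.708, 0.0]
force: [-0.4, 0.2, 0.1]
finger_gap: 0.804
gripper_force: 0.0
```

```bash
python3 - <<'E'
from h import *
print(env.observe()['eef_pos'])
d=vision.get_image('top');a=d['img'];s=vision.get_image('scene')['img']
A=cv2.resize(a[150:250,215:345],(520,400),interpolation=2);B=cv2.resize(s[170:300,220:350],(400,400),interpolation=2)
cv2.imwrite('pics/p5.png',cv2.resize(np.hstack([A,B]),(800,348)))
g=a.astype(float).mean(2)
print('rows',g[212:225,258:302].mean(1).round());print('cols',g[180:210,244:257].mean(0).round(),g[180:210,306:318].mean(0).round())
E
```

```text
[ 392.82766145 -313.43905689  231.81010218]
rows [220. 219. 219. 202. 182. 182. 169. 130. 104. 103. 104. 104. 104.]
cols [111. 111. 111. 111. 112. 150. 217. 188. 147. 218. 219. 219. 219.] [219. 220. 215. 189. 200. 212. 130. 111. 111. 110. 110. 110.]
```

View pics/p5.png

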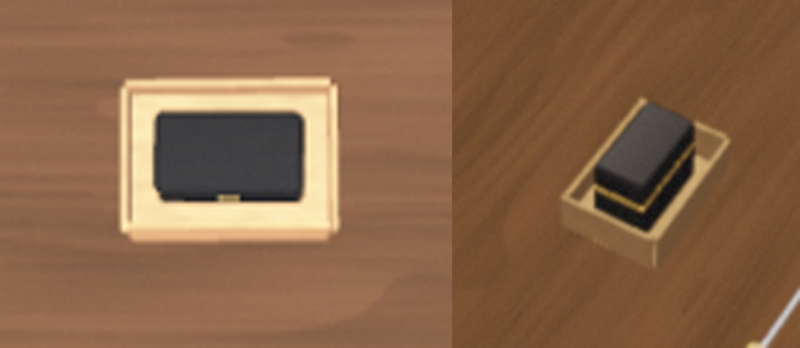

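The case stands centred and upright in the tray at left panel (155–303, 112–200), and all four walls are upright, so I'm handing in.

```bash
python3 -c "
from rig import env
print(env.finish_job())"
```

```text
the job is handed in; nothing more can be done
None
```

I folded the three walls upright (each within about 1 mm at the rim in the top camera), then set the watch case upright in the middle of the tray, long side along the tray's, and handed the job in at about 27 s; I did not touch the other items, but the hand-in gave no verdict.

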